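# Seat a lens barrel in the stitch-inspection stand and hold it pressed

### The arm

A 6-joint arm with a two-finger parallel gripper is mounted at the origin on the work surface. World frame = base frame: x ahead of the robot, y to its left, z up, the work surface at z = 0. Lengths are in mm, angles in rad, forces in N, time in s.
With the tool pointing down it reaches from about 375 to 975 mm from the base axis. Payload 3.8 kg.
Tool frame: the origin (TCP) lies midway between the tips of the shut fingers; the grasp point (between the pads) lies 19 mm behind it; z points along the fingers, x is the direction in which the jaws open and shut, and the axes are right-handed (so a half turn about z gives the same grasp; the last joint's range is limited). The gripper opens to 88 mm and grips with 3 to 60 N. Pads are 18 mm wide; open, the fingers measure 123 mm over their backs; the gripper's body (75 mm by 187 mm) begins 45 mm behind the grasp point.
Start: joints at [-1.174, 0.264, 1.604, -0, 1.274, -0.037], TCP at [283.711, -612.475, 238.706] pointing down, gripper open.
Joint ranges: [-2.63, 2.63], [-0.94, 2.18], [0.31, 2.57], [-1.31, 4.45], [0, 2.66], [-2.55, 2.55]. Speed limits (rad/s): [2.57, 2.57, 3.14, 3.14, 3.14, 3.14].

### API

Orientations are given as a rotation vector (axis times angle).
In Python, from rig import robot, viewer, sign_off, nets gives the robot as it stands.
- The arm moves only by the tool move_arm, never from a script. Its argument "increments" is a list of rows, each a list of 7 numbers: the turn, a rotation vector about the tool's x, y, z in degrees, then the shift along the tool's x, y, z in mm, then the opening, from 0 (shut) to 1 (fully open). In form: [[ax, ay, az, dx, dy, dz, gripper], ...]. A call has 1 to 5 rows; each row shifts and turns the pose as measured when the row begins, along the tool's axes as they then stand; what a row does not reach is not made up. A row lasts 1/12 s, in which the tool goes at most 41.7 mm and 7.16 degrees, less where a joint would pass 70% of its speed; a pose out of reach is approached as far as the arm can. A call is refused whole if a number of a shift passes 41.7 or a number of a turn 7.16, either way. A call with a gripper value outside its range is refused whole. The fingers move at their own pace and stop on an object; the grip force is fixed at half the most. Time passes only in rows, so rows that do not move let the fingers close. It gives the time, the measured TCP pose, the force and the opening at its end, in the units of the state.
- robot.get_state(): the state, without advancing time (a new reading comes with each control period).
- viewer.read_camera(name): name is "scene" or "top" or "wrist"; returns a dict with "img" (384x512x3 uint8, red, green, blue), "range_z" (384x512 float32, mm along the optical axis (not along the pixel's ray), 0 where there is no reading), "mtx" (3x3 intrinsics, pixels), "dist" ([k1, k2, p1, p2, k3] as OpenCV has them; the pictures are not rectified), "rvec" (rotation vector, rad) and "tvec" (3), from world to camera coordinates, as OpenCV has them. Camera axes: x right, y down, z forward; pixel columns grow to the right and rows downward; lengths in mm; the calibration is good to about 2 mm. A picture is of the moment at which its call begins.
- sign_off(): hands the job in, once; it reports no verdict.
Trained networks look in a picture, given as the dict that the camera call returned (one of the last four; its "shot" number tells which), for a name from the list of things; names that differ only in an ending like _2 or _b are one class to them, and where a whole thing is asked for, a point or a joint stands for the part that bears it (a point fixed in the world has none). Each returns a list of dicts, best first, with "confidence" (0 to 1); they miss things now and then, are a little off and sometimes report something else, mostly with a low value. They report only what shows in the picture. A call takes as long as a camera call. They do not tell look-alikes from the thing itself.
- nets.recognise(picture, target): "extent" ([left, top, right, bottom] in pixels, round what is visible of it).
- nets.silhouettes(picture, target): "pixels" (384x512 bool, what is visible of it) and "extent" ([left, top, right, bottom] in pixels, round what is visible of it).
- nets.spot_point(picture, target): "pixel" ([column, row] in pixels: a listed point, or the origin of a listed thing).
The state is a dict: "time_s": time; "q": joint angles; "joint_velocities": joint speeds; "joint_torque": joint torques, N m; "eef_pos": TCP position; "orientation": TCP orientation; "contact_force": force on the tool from outside, world axes, zero at the start; "wrist_torque": the same for the moment, N m; "opening": finger opening in mm.
Only numpy, scipy, OpenCV 4.12 (cv2) and the standard library are available. Lean on these libraries where they do the work, as an engineer would, in place of code of your own. Each camera call takes 0.05 s, during which the arm holds its last target. There are 200 camera calls.

### The job

Take the lens barrel, the thicker of the two tubes lying on the wooden rests, and lay it lengthwise in the sloping V-block on top of the inspection stand, with about the same overhang at both ends. Then press it squarely down with the gripper so that it bears on both faces of the V and the sprung block sinks about half of its 12 mm travel, not to the bottom and without ramming it, and finish while still holding it pressed there so that I can fasten it. Leave everything else on the table where it is.

Things in the scene. Friction and masses are not known exactly. Their poses are not given: they have to be found in the camera images.
- barrel: The lens barrel: plain dark metal tube with a lens at each end, 36 mm diameter, 110 mm long, 0.08 to 0.16 kg. Origin at the middle of its axis; its x axis runs along the tube (roll about x means nothing). At the start it lies level on a wooden rest, its axis 32 mm above the table.
- rest_a: The wooden rest under the barrel, fixed, 90 x 44 mm (x by y), origin under its centre. Two notched cheeks 12 mm thick stand 37 mm either side of its middle, up to 23 mm high; between them is a free gap 62 mm long over a 3 mm floor, where fingers fit beside the tube.
- needle_case: Wooden needle case lying on another such rest, 26 mm diameter, 100 mm long; origin at the middle of its axis, x along it. Not to be moved.
- stand: The inspection stand, fixed to the table: grey base plate 110 x 70 x 12 mm, narrow column, on top the sprung aluminium V-block. Origin at the centre of the base's underside, z up, x towards the V's high end. At rest the bottom line of the V passes 100 mm above the origin, rising 15 degrees towards +x.
- v_seat (a point): Point that moves with the V-block: where the barrel's middle lies when fully seated and centred, 25.5 mm above the bottom line of the 90 degree V. x runs along the V up its 15 degree slope, y to the left across it, z square out of the V (up, leaning 15 degrees). The block is 100 mm long, 53 wide; in its middle half (25 mm either way) it is open down to 37 mm below v_seat, so fingers fit there.
- vblock (a joint): How far the V-block is pushed down on its springs along its own z, in m: 0 at rest (top), 0.012 at the bottom stop. Preloaded springs, 900 N/m: the barrel's weight alone does not move it; pressing it 6 mm down takes about 9 N beyond the barrel's weight.
- vface_left: The faces on the left (+y) side of the V, 45 degrees steep, one on each of two saddles 25 mm long at the block's ends; their upper edges lie 6 mm below v_seat. The seated barrel touches them along one line. Origin on the bottom line of the V at its middle, axes as v_seat.
- vface_right: The same on the right (-y) side of the V.
- tea_cup: Lidded porcelain cup on a saucer, 124 mm across, 94 mm high; origin under its centre. Not to be moved.
- button_dish: Small white dish with buttons, 112 mm across, 21 mm high; origin under its centre. Not to be moved.
- spool_near: Spool, 28 mm diameter, 34 mm high, standing between stand and rests; origin under its centre. Not to be moved.
- spool_far: Another such spool, standing farther off. Not to be moved.
- thimble: Steel thimble, 19 mm diameter, 22 mm high; origin under its centre. Not to be moved.
- snips: Steel thread snips lying flat, 120 x 34 x 10 mm, x along them. Not to be moved.
- tin: Round tin, 60 mm diameter, 45 mm high; origin under its centre. Not to be moved.
Mind the look-alikes: they are no part of the job. What is shaped like the stand but red or yellow is not meant.

How it is judged (in metres and radians):
On the way, in this order (a step that is already met when the one before it is completed fails the run):
1. the barrel has been lifted off its rest with the gripper (height (world z) of barrel above 0.075 m and contact force between the fingers and barrel above 1 N), for 0.1 s.
2. the barrel is in the V, along it, and bears on both faces (distance between barrel and v_seat below 0.012 m and y of barrel in the frame of v_seat between -0.0025 and 0.0025 m and z of barrel in the frame of v_seat between -0.0035 and 0.0025 m and angle between the x axis of barrel and the x axis of v_seat, either way round below 0.06 rad and contact force between barrel and vface_left above 0.2 N and contact force between barrel and vface_right above 0.2 N), for 0.1 s.
At the end, for the whole second after the job is handed in: Barrel in the V: middle within 12 mm of v_seat, axis within 2.5 mm sideways and 0.06 rad of the V's direction, -3.5 to +2.5 mm in height; over 1.5 N on each V face (weight alone gives under 1.1), V-block 3 to 10.5 mm down, fingers still bearing on the barrel, which is still (distance between barrel and v_seat below 0.012 m and y of barrel in the frame of v_seat between -0.0025 and 0.0025 m and z of barrel in the frame of v_seat between -0.0035 and 0.0025 m and angle between the x axis of barrel and the x axis of v_seat, either way round below 0.06 rad and contact force between barrel and vface_left above 1.5 N and contact force between barrel and vface_right above 1.5 N and value of joint vblock between 0.003 and 0.0105 m and contact force between the fingers and barrel above 1.5 N and linear speed of barrel below 0.01 m/s); the arm keeps its last pose, push and grip.
It fails at once if the barrel is rammed into the V (over 30 N on a face) (contact force between barrel and vface_left above 30 N or contact force between barrel and vface_right above 30 N).
It fails at once if something else on the table is moved by more than 25 mm (distance of any of needle_case, tea_cup, button_dish, spool_near, spool_far, thimble, snips, tin from where it was at the start of the episode above 0.025 m).
It also fails if it takes over 48 s, if anything falls off the work surface, if the arm or the gripper's body presses on something with over 40 N, if the wrist force passes 120 N, or if a joint passes its speed limit or range.

## Working session

There is one attempt and no reset: what is moved stays moved. The work goes in short steps, Python scripts to look and compute and a tool call to move; the robot and the scene stay as the last step left them, time stands still between calls to the robot, and variables do not carry over. Pictures are saved under pics/ and viewed, about 8 in all and at most 12, crops included, and the job is handed in when it is done.

Besides the shell and the picture viewer there is one more tool, called by a JSON object that holds its "api" and its "payload". move_arm: Moves the arm, as the interface text tells. Its arguments: {"type":"object","properties":{"increments":{"type":"array"}},"required":["increments"]}

```bash
mkdir -p pics; ls
cat > h.py <<'E'
import numpy as np, cv2
from rig import robot, viewer, sign_off, nets
from scipy.spatial.transform import Rotation as R
def save(p,name,crop=None,s=1):
    im=p["img"][:,:,::-1]
    if crop: l,t,r,b=crop; im=im[t:b,l:r]
    cv2.imwrite("pics/"+name,cv2.resize(np.ascontiguousarray(im),None,fx=s,fy=s,interpolation=cv2.INTER_CUBIC))
def cam(p):
    M=cv2.Rodrigues(np.array(p["rvec"],float))[0]; return M,np.array(p["tvec"],float).ravel()
def ray(p,uv):
    M,t=cam(p)
    n=cv2.undistortPoints(np.array(uv,float).reshape(-1,1,2),np.array(p["mtx"]),np.array(p["dist"])).reshape(-1,2)
    return -M.T@t,n,M
def pts(p,mask):
    "world points of masked pixels from range"
    v,u=np.nonzero(mask&(p["range_z"]>0)); z=p["range_z"][v,u]
    c,n,M=ray(p,np.c_[u,v]); return c+(np.c_[n,np.ones(len(n))]*z[:,None])@M
def proj(p,X): return cv2.projectPoints(np.array(X,float).reshape(-1,1,3),np.array(p["rvec"],float),np.array(p["tvec"],float),np.array(p["mtx"]),np.array(p["dist"]))[0].reshape(-1,2)
E
python3 - <<'E'
from h import *
a=viewer.read_camera("scene");b=viewer.read_camera("top")
im=np.hstack([a["img"],b["img"]])[:,:,::-1]
cv2.imwrite("pics/a.png",a["img"][:,:,::-1]);cv2.imwrite("pics/b.png",b["img"][:,:,::-1])
for nm,p in(("scene",a),("top",b)):
  for t in ["barrel","needle_case","stand","v_seat","rest_a","tea_cup","spool_near","spool_far","tin"]:
    for d in nets.silhouettes(p,t)[:3]:
      P=pts(p,d["pixels"]); print(nm,t,round(d["confidence"],2),np.round(d["extent"]),np.round(np.median(P,0)) if len(P) else '',np.round(P.max(0)[2]) if len(P) else '')
  print(nets.spot_point(p,"v_seat")[:3],nets.spot_point(p,"barrel")[:3])
print(robot.get_state())
E
```

```text
pics
scene barrel 0.81 [287. 179. 305. 219.] [592.  57.  44.] 51.0
scene needle_case 0.85 [352. 165. 372. 201.] [592. 248.  32.] 38.0
scene stand 0.89 [189. 136. 230. 190.] [ 423. -122.   71.] 129.0
scene stand 0.8 [100. 230. 150. 302.] [ 671. -366.   83.] 130.0
scene stand 0.71 [162. 191. 208. 257.] [ 599. -226.   82.] 129.0
scene v_seat 0.66 [158. 192. 200. 233.] [ 583. -224.  100.] 129.0
scene v_seat 0.66 [189. 138. 227. 168.] [ 419. -121.   99.] 129.0
scene v_seat 0.66 [171. 261. 217. 325.] [ 774. -245.  100.] 130.0
scene tea_cup 0.8 [338. 225. 393. 280.] [793. 135.  62.] 95.0
scene spool_far 0.64 [412. 218. 426. 231.] [752. 312.  28.] 35.0
scene tin 0.58 [ 82. 214. 113. 241.] [ 503. -423.   41.] 46.0
[{'pixel': [175.8, 201.7], 'confidence': 0.94}, {'pixel': [187.2, 281.2], 'confidence': 0.84}, {'pixel': [115.6, 243.6], 'confidence': 0.71}] [{'pixel': [296.1, 198.4], 'confidence': 0.69}]
top barrel 0.77 [203. 178. 219. 208.] [581.  60.  48.] 57.0
top needle_case 0.76 [142. 178. 165. 210.] [587. 248.  36.] 43.0
top stand 0.96 [292. 114. 319. 154.] [ 771. -239.   87.] 134.0
top sta
[... 866 characters left out ...]
: 1.2, 'q': array([-1.17391013e+00,  2.63911011e-01,  1.60395433e+00, -2.77724121e-05,
        1.27369270e+00, -3.68863856e-02]), 'joint_velocities': array([-1.02179145e-03, -1.17759687e-03,  8.88846962e-04, -1.32619059e-04,
       -1.70745359e-03,  5.94980714e-05]), 'joint_torque': array([ 2.15177465e-05, -5.02066362e+01, -3.57256544e+01,  7.30978232e-02,
        1.84951565e-02,  3.52528843e-06]), 'eef_pos': array([ 283.70666175, -612.5051641 ,  238.72300119]), 'orientation': array([ 2.64740169e+00, -1.69133312e+00,  2.09685895e-05]), 'contact_force': array([ 0.36836694,  0.01736974, -0.40090041]), 'wrist_torque': array([ 0.02385377, -0.0200882 , -0.05498214]), 'opening': 88.07644057332347}
```

View scene.

Run:
```python
import cv2
a=cv2.imread("pics/a.png");b=cv2.imread("pics/b.png")
cv2.imwrite("pics/a2.png",cv2.resize(a[120:340,60:450],None,fx=2,fy=2,interpolation=2))
cv2.imwrite("pics/b2.png",cv2.resize(b[80:300,120:400],None,fx=2.7,fy=2.7,interpolation=2))
```

```text
(no output)
```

View pics/a2.png

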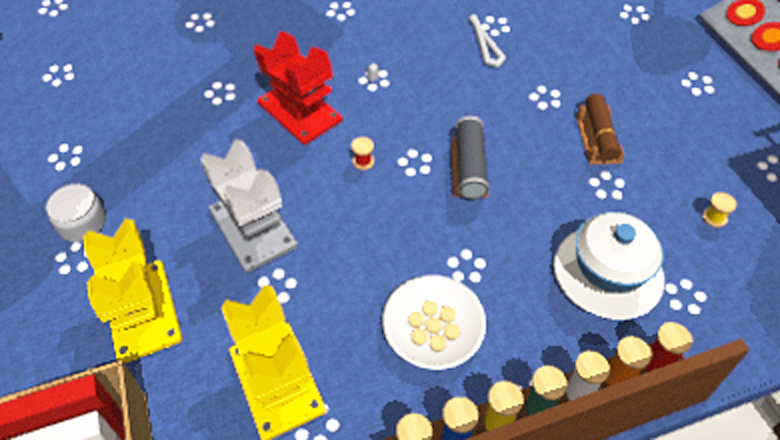

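View pics/b2.png

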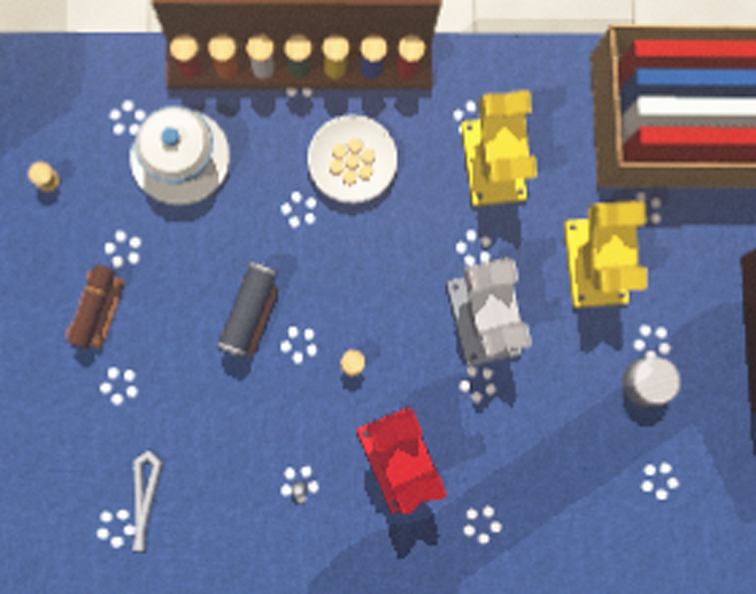

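```bash
cat >> h.py <<'E'
def axis_dir(P):
    c=np.median(P,0); u,s,vt=np.linalg.svd((P-P.mean(0))[:,:2],full_matrices=False); return c,np.degrees(np.arctan2(vt[0,1],vt[0,0]))
def pca(P): return axis_dir(P)
E
python3 - <<'E'
from h import *
a=viewer.read_camera("scene");b=viewer.read_camera("top")
for nm,p in(("scene",a),("top",b)):
  d=nets.silhouettes(p,"barrel")[0];P=pts(p,d["pixels"]);P=P[P[:,2]>25];print(nm,"barrel",pca(P),(P.min(0)+P.max(0))/2)
  for d in nets.silhouettes(p,"stand"):
    col=np.median(p["img"][d["pixels"]],0)
    if col.max()-col.min()<40:
      P=pts(p,d["pixels"]); T=P[P[:,2]>85]; B=P[(P[:,2]<20)]
      print(nm,"stand",col,len(P),len(T),pca(T),"base",pca(B),len(B),(B.min(0)+B.max(0))/2)
      for lo in range(540,660,10):
        s=T[(T[:,0]>=lo)&(T[:,0]<lo+10)]
        if len(s): print(lo,len(s),s.max(0)[2].round(),s[:,1].min().round(),s[:,1].max().round())
w=viewer.read_camera("wrist");M,t=cam(w);s=robot.get_state();Rt=R.from_rotvec(s["orientation"]).as_matrix()
print("cam in tool",Rt.T@(-M.T@t-s["eef_pos"]),Rt.T@M.T, w["mtx"],Rt,s["time_s"])
E
```

```text
scene barrel (array([589.67137786,  58.70103818,  44.54568337]), np.float64(-20.465239210316415)) [580.66139316  62.14824552  38.02921501]
scene stand [198. 194. 192.] 1803 796 (array([ 602.62022969, -223.4034064 ,  103.71106031]), np.float64(13.453290856410964)) base (array([ 599.27210485, -231.94667516,    9.69249222]), np.float64(33.870010647343875)) 712 [ 537.65376375 -225.86419363    7.47115321]
540 140 110.0 -262.0 -205.0
550 39 109.0 -260.0 -236.0
560 4 87.0 -215.0 -212.0
570 18 89.0 -250.0 -213.0
580 10 124.0 -249.0 -196.0
590 46 127.0 -247.0 -195.0
600 88 129.0 -246.0 -190.0
610 195 129.0 -244.0 -189.0
620 136 127.0 -242.0 -198.0
top barrel (array([577.42597495,  60.25428709,  48.23949732]), np.float64(159.11302657668378)) [578.63722245  60.86710298  41.35585306]
top stand [177. 170. 168.] 917 562 (array([ 577.72098221, -228.21486663,   99.00857734]), np.float64(-165.61017829487454)) base (array([ 555.32419441, -208.08193714,   12.57274979]), np.float64(-157.77079107202377)) 294 [ 580.53460875 -237.44049073    9.05170516]
540 51 113.0 -262.0 -208.0
550 27 104.0 -261.0 -207.0
560 43 93.0 -256.0 -204.0
570 56 95.0 -254.0 -200.0
580 64 129.0 -251.0 -198.0
590 78 132.0 -251.0 -195.0
600 64 133.0 -248.0 -193.0
610 55 134.0 -245.0 -192.0
620 12 127.0 -241.0 -198.0
cam in tool [  -1.29952397  -82.43981025 -146.07628679] [[ 9.99999847e-01 -2.88764611e-04  4.72136206e-04]
 [ 1.25073745e-04  9.48935268e-01  3.15470825e-01]
 [-5.39123507e-04 -3.15470718e-01  9.48935159e-01]] [[295.78484132   0.         256.19642996]
 [  0.         295.78484132 192.44280039]
 [  0.           0.           1.        ]] [[ 4.20319805e-01 -9.07376031e-01 -4.48046475e-06]
 [-9.07376031e-01 -4.20319805e-01 -1.04459992e-05]
 [ 7.59522126e-06  8.45612668e-06 -1.00000000e+00]] 1.55
```

Candidates for the barrel: the grey tube at scene (296,198), which is thick; the needle case at (362,183), which is thin and brown. Candidates for the stand: grey at scene (182,220), chosen; red (210,160) and yellow (128,260) and (190,290) are look-alikes. I'm going above the stand for a close look first.

{"api": "move_arm", "payload": {"increments": [[0, 0, 0, -19, -36, 0, 1], [0, 0, 0, -19, -36, 0, 1], [0, 0, 0, -19, -36, 0, 1], [0, 0, 0, -19, -36, 0, 1], [0, 0, 0, -19, -36, 0, 1]]}}

```text
time_s: 1.97
eef_pos: [405.6, -453.5, 237.7]
orientation: [2.632, -1.707, 0.002]
contact_force: [1.5, 0.2, -0.9]
opening: 87.9
```

{"api": "move_arm", "payload": {"increments": [[0, 0, 0, -19, -36, 0, 1], [0, 0, 0, -19, -36, 0, 1], [0, 0, 0, -19, -36, 0, 1], [0, 0, 0, -19, -36, 0, 1], [0, 0, 0, -19, -36, 0, 1]]}}

```text
time_s: 2.38
eef_pos: [533.4, -288.2, 238.2]
orientation: [2.631, -1.709, 0.007]
contact_force: [0.2, -1.0, -0.2]
opening: 88.0
```

{"api": "move_arm", "payload": {"increments": [[0, 0, 5.4, -19, -36, 0, 1], [0, 0, 5.4, -10, -30, 0, 1], [0, 0, 0, 0, 0, 0, 1]]}}

```text
time_s: 2.63
eef_pos: [588.8, -228.7, 238.8]
orientation: [2.459, -1.955, 0.01]
contact_force: [-0.3, 0.1, 0.7]
opening: 88.3
```

Run:
```python
from h import *
p=viewer.read_camera("wrist");save(p,"w1.png");np.save("w1z.npy",p["range_z"])
print(robot.get_state()["eef_pos"])
for t in("stand","vblock","v_seat","vface_left","vface_right"):
  for d in nets.silhouettes(p,t)[:2]:
    P=pts(p,d["pixels"]);T=P[P[:,2]>85];print(t,d["confidence"],d["extent"],len(P),P.max(0),pca(T))
  print(t,nets.spot_point(p,t)[:2])
```

```text
[ 587.0248584  -230.01580091  238.64004486]
stand 0.98 [222.5, 130.9, 278.9, 249.2] 6053 [ 631.49067607 -182.34246643  132.66853094] (array([ 583.77291581, -225.03313814,  104.3836725 ]), np.float64(-167.07196059797383))
stand 0.98 [273.5, 0.0, 350.5, 66.6] 4416 [ 778.20685609 -210.80564394  113.77066356] (array([ 734.1010078 , -251.30332865,  102.09358824]), np.float64(-75.6329312361789))
stand [{'pixel': [251.8, 174.8], 'confidence': 0.92}, {'pixel': [369.5, 147.9], 'confidence': 0.89}]
vblock 0.91 [359.0, 105.2, 460.1, 217.7] 6242 [ 695.60948684 -339.64617245  132.55497584] (array([ 655.10262195, -369.48152886,  102.21813934]), np.float64(-173.4768272992127))
vblock 0.73 [223.6, 143.8, 281.8, 244.4] 5219 [ 628.19160171 -183.36903851  132.66853094] (array([ 583.60282424, -225.03464869,  104.4382772 ]), np.float64(-167.03096434232964))Traceback (most recent call last):
  File "<stdin>", line 7, in <module>
ValueError: it knows: barrel, button_dish, needle_case, rest, snips, spool_far, spool_near, stand, tea_cup, thimble, tin, v_seat, vface_left, vface_right
```

View pics/w1.png

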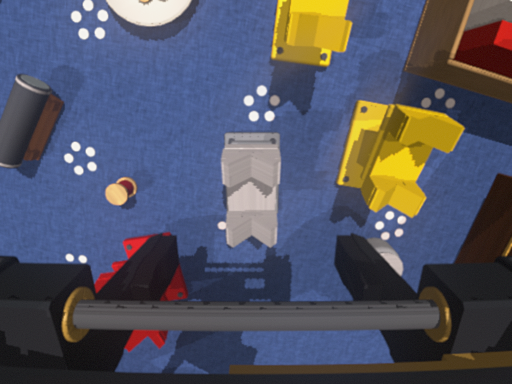

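Wrist picture: grey stand at (250,190), its high end at the top (+x); red at lower left, yellow to the right, and the barrel at (25,120). I'm fitting the V model to the depth.

```bash
cat > fit.py <<'E'
from h import *
from scipy.optimize import least_squares
def frame(yaw):
    return R.from_euler("ZY",[yaw,-15],degrees=True).as_matrix()
def fitV(T,x0=(584,-225,124.6),yaw=13.5):
    s=np.array([*x0,yaw],float)
    for k in range(12):
        L=(T-s[:3])@frame(s[3]); m=(abs(L[:,0])>28)&(abs(L[:,0])<47)&(abs(L[:,1])<17)&(abs(L[:,2]+25.5-abs(L[:,1]))<(12 if k<4 else 5))
        S=T[m]
        def f(d):
            l=(S-s[:3]-frame(s[3])[:,1]*d[0]-frame(s[3])[:,2]*d[1])@frame(s[3]+d[2]); return l[:,2]+25.5-abs(l[:,1])
        r=least_squares(f,[0,0,0],loss="soft_l1",x_scale=[1,1,1])
        F=frame(s[3]); s[:3]+=F[:,1]*r.x[0]+F[:,2]*r.x[1]; s[3]+=r.x[2]
        L=(T-s[:3])@frame(s[3]); X=L[(abs(L[:,1])<24)&(L[:,2]>-27)&(L[:,2]<0)][:,0]
        if k<8: s[:3]+=frame(s[3])[:,0]*(np.percentile(X,.7)+np.percentile(X,99.3))/2
    h=np.histogram(X,np.arange(-60,61,5))[0]
    return s,m.sum(),np.sqrt(np.mean(r.fun**2)),h
def greystand(p):
    for d in nets.silhouettes(p,"stand"):
        c=np.median(p["img"][d["pixels"]],0)
        if c.max()-c.min()<40 and d["pixels"].sum()>300: return pts(p,d["pixels"])
E
python3 - <<'E'
from fit import *
for n in("wrist","scene","top"):
    p=viewer.read_camera(n);P=greystand(p)
    T=P[P[:,2]>70]
    s,k,e,h=fitV(T);print(n,s.round(2),k,e.round(2),h)
    B=P[(P[:,2]<22)]; L=(B-[s[0],s[1],0])@R.from_euler("Z",s[3],degrees=True).as_matrix()
    print("base",np.percentile(L,[1,99],axis=0).round(1).tolist(),np.median(B[:,2]))
    print(nets.spot_point(p,"v_seat")[:3],proj(p,s[:3]))
p=viewer.read_camera("wrist")
for d in nets.silhouettes(p,"barrel"): P=pts(p,d["pixels"]);print(d["confidence"],d["extent"],pca(P))
E
```

```text
wrist [ 564.7  -228.61  124.91   13.  ] 1161 0.61 [  0  15 163 161 167 175 467  19   0   0   0   0   0   0   0   0  19 248
 256 265 263 537   5   0]
base [[-45.5, -34.9, 4.8], [61.3, 34.7, 15.0]] 11.669227435708365
[{'pixel': [416.3, 171.3], 'confidence': 0.9}, {'pixel': [246.5, 205.1], 'confidence': 0.8}, {'pixel': [121.7, 327.8], 'confidence': 0.61}] [[246.97913377 206.52119594]]
scene [ 565.76 -226.72  122.76   12.94] 152 1.04 [  0   5  25  20  29  24  93  21   0   0   0   0   0   0   0   0   8  24
  33  28  32 111  17   0]
base [[-44.0, -36.6, 1.3], [61.6, 34.0, 19.4]] 9.813540770115196
[{'pixel': [116.1, 242.6], 'confidence': 0.95}, {'pixel': [173.1, 201.0], 'confidence': 0.82}, {'pixel': [205.2, 138.7], 'confidence': 0.8}] [[177.0794664  201.05250184]]Traceback (most recent call last):
  File "<stdin>", line 4, in <module>
TypeError: 'NoneType' object is not subscriptable
```

{"api": "move_arm", "payload": {"increments": [[0, 0, 0, -40, -9, 0, 1], [0, 0, 0, -40, -9, 0, 1], [0, 0, 0, -40, -9, 0, 1], [0, 0, 0, -40, -9, 0, 1], [0, 0, 0, -40, -9, 0, 1]]}}

```text
time_s: 3.65
eef_pos: [584.5, -33.2, 237.3]
orientation: [2.437, -1.975, 0.015]
contact_force: [0.4, -0.4, 0.1]
opening: 88.1
```

{"api": "move_arm", "payload": {"increments": [[0, 0, 7, -40, -9, 0, 1], [0, 0, 7, -30, 0, 0, 1], [0, 0, 7, 0, 0, 0, 1], [0, 0, 7, 0, 0, 0, 1], [0, 0, 7, 0, 0, 0, 1]]}}

```text
time_s: 4.07
eef_pos: [580.8, 46.9, 237.3]
orientation: [-1.724, 2.624, -0.013]
contact_force: [-0.3, 0.4, 0.2]
opening: 88.3
```

```bash
cat >> h.py <<'E'
def err(pos,Rm):
    s=robot.get_state();Rt=R.from_rotvec(s["orientation"]).as_matrix()
    print("t",round(s["time_s"],2),"tcp",s["eef_pos"].round(1),"F",s["contact_force"].round(1),"open",round(s["opening"],1),"q",s["q"].round(2))
    print(" turn deg",np.degrees(R.from_matrix(Rt.T@Rm).as_rotvec()).round(2)," shift mm",(Rt.T@(np.array(pos)-s["eef_pos"])).round(1))
def down(yaw): # tool y at yaw
    c,s=np.cos(np.radians(yaw)),np.sin(np.radians(yaw)); return np.array([[-s,c,0],[c,s,0],[0,0,-1.]])
def fitB(P):
    "axis fit of 18 mm cylinder, level; ends by extent"
    from scipy.optimize import least_squares
    P=P[P[:,2]>30]; c,y=pca(P); y=(y+90)%180-90
    def f(v):
        n=np.array([-np.sin(np.radians(v[2])),np.cos(np.radians(v[2]))]); return np.hypot((P[:,:2]-v[:2])@n,P[:,2]-v[3])-18
    g=least_squares(f,[c[0],c[1],y,32],loss="soft_l1"); v=g.x
    a=np.array([np.cos(np.radians(v[2])),np.sin(np.radians(v[2]))]); t=(P[:,:2]-v[:2])@a; q=np.percentile(t,[.5,99.5])
    return np.r_[v[:2]+a*q.mean(),v[3],v[2]],np.ptp(q),np.sqrt(np.mean(g.fun**2))
E
python3 - <<'E'
from h import *
p=viewer.read_camera("wrist");d=nets.silhouettes(p,"barrel")
for e in d: print(e["confidence"],e["extent"])
m=d[0]["pixels"];b,l,e=fitB(pts(p,m));print(b,l,e);print(nets.spot_point(p,"barrel"),proj(p,b[:3]))
q=viewer.read_camera("scene");print(fitB(pts(q,nets.silhouettes(q,"barrel")[0]["pixels"])))
err([b[0],b[1],200],down(b[3]+180)); save(p,"w2.png")
E
```

```text
0.68 [229.8, 125.4, 263.2, 222.1]
[578.41007214  61.95789856  31.69143439 -20.70933799] 110.06988905546268 1.2041724557376405
[{'pixel': [245.8, 174.4], 'confidence': 0.62}] [[245.92469373 172.62462893]]
(array([580.10728349,  63.56043542,  29.55416581, -20.79988693]), np.float64(110.40631041230569), np.float64(2.561901607253664))
t 4.32 tcp [581.   45.3 237.3] F [0.3 1.2 0.1] open 88.5 q [ 0.04  0.09  1.81 -0.01  1.24  2.01]
 turn deg [-0.45 -0.22 -2.28]  shift mm [-14.4   9.2  37.2]
```

View pics/w2.png

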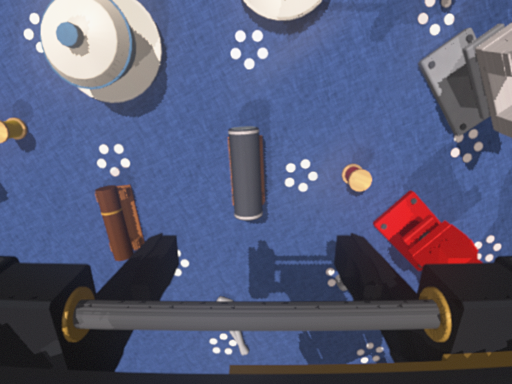

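{"api": "move_arm", "payload": {"increments": [[-0.4, -0.2, -2.3, -14.5, 9, 36, 1], [0, 0, 0, 0, 0, 40, 1], [0, 0, 0, 0, 0, 40, 1], [0, 0, 0, 0, 0, 0, 1]]}}

```text
time_s: 4.65
eef_pos: [584.0, 60.5, 123.6]
orientation: [-1.791, 2.567, -0.012]
contact_force: [-2.3, 0.2, -1.3]
opening: 88.3
```

Run:
```python
from h import *
p=viewer.read_camera("wrist");d=nets.silhouettes(p,"barrel")
b,l,e=fitB(pts(p,d[0]["pixels"]));print(d[0]["confidence"],d[0]["extent"],b,l,e)
err([b[0],b[1],13],down(b[3]+180))
```

```text
0.62 [238.2, 140.0, 282.8, 270.5] [578.95202256  61.87767954  31.71446962 -20.74144538] 108.80049583095865 1.294009571941617
t 4.75 tcp [588.8  60.7 130.8] F [ 0.5 -1.2  0.6] open 88.0 q [ 0.06  0.18  1.91 -0.    1.02  1.99]
 turn deg [-1.26  0.51  0.49]  shift mm [  3.4  12.3 117.5]
```

{"api": "move_arm", "payload": {"increments": [[-1.2, 0.5, 0.5, 3.4, 12, 38, 1], [0, 0, 0, 0, 0, 30, 1], [0, 0, 0, 0, 0, 20, 1], [0, 0, 0, 0, 0, 0, 1]]}}

```text
time_s: 5.08
eef_pos: [590.4, 61.0, 55.7]
orientation: [-1.774, 2.567, -0.021]
contact_force: [-2.3, 0.1, -0.5]
opening: 88.2
```

Run:
```python
from h import *
err([578.8,61.9,13],down(-20.7+180))
```

```text
t 5.08 tcp [590.4  61.   55.7] F [-2.3  0.1 -0.5] open 88.2 q [ 0.06  0.27  1.96 -0.    0.88  1.99]
 turn deg [-1.33  0.57  0.01]  shift mm [ 3.7 12.1 42.4]
```

{"api": "move_arm", "payload": {"increments": [[-1.3, 0.5, 0, 3, 10, 0, 1], [0, 0, 0, 0, 0, 0, 1], [0, 0, 0, 0, 0, 0, 1]]}}

```text
time_s: 5.33
eef_pos: [584.9, 61.5, 63.6]
orientation: [-1.782, 2.577, -0.006]
contact_force: [-0.1, 0.9, -0.2]
opening: 87.8
```

Run:
```python
from h import *
err([578.8,61.9,13],down(-20.7+180))
```

```text
t 5.33 tcp [584.9  61.5  63.6] F [-0.1  0.9 -0.2] open 87.8 q [0.06 0.26 1.95 0.   0.92 1.99]
 turn deg [-0.45  0.27  0.03]  shift mm [ 2.   6.3 50.5]
```

{"api": "move_arm", "payload": {"increments": [[-0.5, 0.2, 0, 2, 8, 20, 1], [0, 0, 0, 1, 3, 15, 1], [0, 0, 0, 0, 2, 10, 1], [0, 0, 0, 0, 2, 4, 1], [0, 0, 0, 0, 0, 0, 1]]}}

```text
time_s: 5.75
eef_pos: [580.3, 64.7, 25.8]
orientation: [-1.777, 2.568, -0.015]
contact_force: [-0.3, 0.1, 0.6]
opening: 88.2
```

Run:
```python
from h import *
err([578.8,61.9,13],down(-20.7+180))
```

```text
t 5.75 tcp [580.3  64.7  25.8] F [-0.3  0.1  0.6] open 88.2 q [0.07 0.3  1.99 0.   0.83 2.  ]
 turn deg [-1.09  0.58  0.06]  shift mm [ 3.2  0.6 12.8]
```

{"api": "move_arm", "payload": {"increments": [[-1, 0.5, 0, 3, 0.5, 7, 1], [0, 0, 0, 0, 0, 5, 1], [0, 0, 0, 0, 0, 3, 1], [0, 0, 0, 0, 0, 0, 1]]}}

```text
time_s: 6.08
eef_pos: [581.6, 62.0, 12.6]
orientation: [-1.785, 2.579, -0.004]
contact_force: [0.1, -0.2, 0.4]
opening: 88.2
```

Run:
```python
from h import *
p=viewer.read_camera("wrist");d=nets.silhouettes(p,"barrel");save(p,"w3.png")
err([578.8,61.9,13],down(-20.7+180))
```

```text
t 6.18 tcp [581.8  62.1  13. ] F [ 0.  -0.5  0.4] open 88.2 q [0.06 0.33 1.98 0.   0.82 1.99]
 turn deg [-0.28  0.16  0.08]  shift mm [ 1.2  2.7 -0.1]
```

View pics/w3.png

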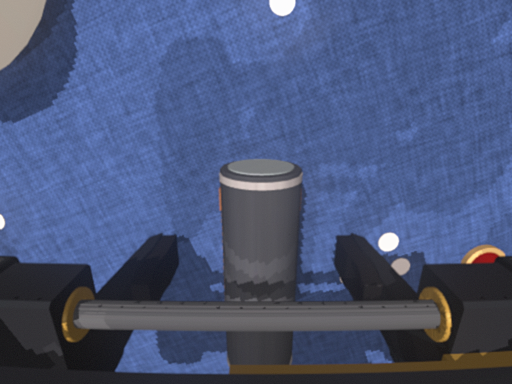

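Barrel centred between the fingers (column 260). I'm centring along the tube and closing.

{"api": "move_arm", "payload": {"increments": [[-0.3, 0.2, 0, 1.2, 2.7, 0, 1], [0, 0, 0, 0, 0, 0, 0.3], [0, 0, 0, 0, 0, 0, 0], [0, 0, 0, 0, 0, 0, 0], [0, 0, 0, 0, 0, 0, 0]]}}

```text
time_s: 6.6
eef_pos: [578.9, 61.9, 13.5]
orientation: [1.788, -2.583, 0.0]
contact_force: [-1.0, -0.3, -0.9]
opening: 63.4
```

{"api": "move_arm", "payload": {"increments": [[0, 0, 0, 0, 0, 0, 0], [0, 0, 0, 0, 0, 0, 0], [0, 0, 0, 0, 0, 0, 0]]}}

```text
time_s: 6.85
eef_pos: [579.0, 62.0, 13.8]
orientation: [1.788, -2.583, 0.001]
contact_force: [0.6, -0.4, -0.9]
opening: 43.7
```

Run:
```python
from h import *
err([578.8,61.9,13],down(-20.7+180))
```

```text
t 6.85 tcp [579.   62.   13.8] F [ 0.6 -0.4 -0.9] open 43.7 q [ 0.06  0.33  1.98 -0.    0.83  2.  ]
 turn deg [-0.01 -0.03  0.08]  shift mm [0.1 0.2 0.8]
```

{"api": "move_arm", "payload": {"increments": [[0, 0, 0, 0, 0, 0.5, 0], [0, 0, 0, 0, 0, 0, 0], [0, 0, 0, 0, 0, 0, 0], [0, 0, 0, 0, 0, 0, 0]]}}

```text
time_s: 7.18
eef_pos: [578.8, 61.1, 13.4]
orientation: [1.788, -2.582, 0.002]
contact_force: [-0.5, -0.6, -0.1]
opening: 34.4
```

{"api": "move_arm", "payload": {"increments": [[0, 0, 0, 0, 0, -15, 0], [0, 0, 0, 0, 0, -25, 0], [0, 0, 0, 0, 0, -35, 0], [0, 0, 0, 0, 0, -40, 0], [0, 0, 0, 0, 0, -40, 0]]}}

```text
time_s: 7.6
eef_pos: [568.9, 61.7, 159.2]
orientation: [1.774, -2.564, -0.023]
contact_force: [0.3, 0.6, -1.6]
opening: 34.3
```

```bash
cat > tgt.py <<'E'
from h import *
seat=np.array([565,-228.3,124.5]); yaw=13.0
V=R.from_euler("ZY",[yaw,-15],degrees=True).as_matrix()
# tool z=-Vz, tool y = -Vx (camera on high side), tool x = y x z = Vx x Vz = -Vy
G=np.c_[-V[:,1],-V[:,0],-V[:,2]]
def tcp(off=(0,0,0)): return seat+V@np.array(off,float)-V[:,2]*19
E
python3 - <<'E'
from tgt import *
print(np.linalg.det(G)); err(tcp((0,0,60)),G)
E
```

```text
0.9999999999999997
t 7.6 tcp [568.9  61.7 159.2] F [ 0.3  0.6 -1.6] open 34.3 q [0.06 0.15 1.89 0.   1.13 2.  ]
 turn deg [ 16.2   -4.6  -33.45]  shift mm [278.7 -89.7  -4.1]
```

{"api": "move_arm", "payload": {"increments": [[0, 0, 0, 30, -10, -10, 0], [0, 0, 0, 38, -12, -10, 0], [0, 0, 0, 38, -12, -5, 0], [0, 0, 0, 38, -12, 0, 0], [0, 0, 0, 38, -12, 0, 0]]}}

```text
time_s: 8.02
eef_pos: [568.6, -125.9, 199.4]
orientation: [1.804, -2.57, -0.006]
contact_force: [0.2, 0.0, -0.8]
opening: 34.9
```

{"api": "move_arm", "payload": {"increments": [[2.7, -0.8, -5.6, 20, -8, 0, 0], [2.7, -0.8, -5.6, 10, -4, 0, 0], [2.7, -0.8, -5.6, 0, 0, 0, 0], [2.7, -0.8, -5.6, 0, 0, 0, 0], [2.7, -0.8, -5.6, 0, 0, 0, 0]]}}

```text
time_s: 8.43
eef_pos: [572.5, -168.7, 200.2]
orientation: [-2.233, 1.908, -0.236]
contact_force: [0.9, 0.4, 0.2]
opening: 34.5
```

Run:
```python
from tgt import *
err(tcp((0,0,60)),G)
```

```text
t 8.43 tcp [ 572.5 -168.7  200.2] F [0.9 0.4 0.2] open 34.5 q [-0.41  0.01  1.98  0.17  0.94  0.92]
 turn deg [ 0.51 -0.72 -3.94]  shift mm [58.6 35.4 27.8]
```

{"api": "move_arm", "payload": {"increments": [[0.5, -0.7, -3.9, 25, 15, 5, 0], [0, 0, 0, 22, 12, 8, 0], [0, 0, 0, 8, 5, 8, 0], [0, 0, 0, 0, 0, 0, 0], [0, 0, 0, 0, 0, 0, 0]]}}

```text
time_s: 8.85
eef_pos: [555.2, -228.8, 169.8]
orientation: [-2.293, 1.814, -0.242]
contact_force: [0.2, 0.6, -0.9]
opening: 34.6
```

Run:
```python
from tgt import *
from fit import fitV
p=viewer.read_camera("wrist");save(p,"w4.png")
err(tcp((0,0,40)),G)
d=nets.silhouettes(p,"barrel")
for e in d[:2]: print(e["confidence"],e["extent"])
```

```text
t 8.9 tcp [ 555.  -228.4  169.6] F [ 0.3 -0.7 -0.8] open 34.7 q [-0.54  0.06  2.    0.23  0.91  0.67]
 turn deg [-0.16  0.11  0.32]  shift mm [ 2.2  2.4 25.1]
0.97 [216.3, 155.3, 298.8, 367.0]
```

View pics/w4.png

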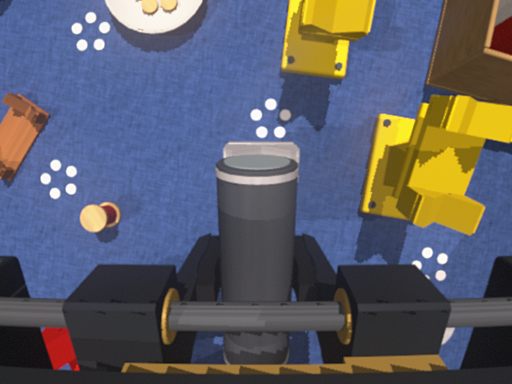

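```bash
cat > bt.py <<'E'
from tgt import *
from scipy.optimize import least_squares
def barrel_tool(p):
    s=robot.get_state();Rt=R.from_rotvec(s["orientation"]).as_matrix()
    d=nets.silhouettes(p,"barrel")[0]; P=pts(p,d["pixels"]); L=(P-s["eef_pos"])@Rt
    L=L[(L[:,1]>-70)&(L[:,1]<60)&(L[:,2]<-20)&(L[:,2]>-60)]
    f=lambda v: np.hypot(L[:,0]-v[0]-v[1]*L[:,1],L[:,2]-v[2]-v[3]*L[:,1])-18
    g=least_squares(f,[0,0,-19,0],loss="soft_l1"); print("barrel in tool: x %.2f slope %.3f z %.2f slope %.3f"%tuple(g.x),"rms",np.std(g.fun).round(2),len(L),"y ends",np.percentile(L[:,1],[.2,1,99,99.8]).round(1))
if __name__=="__main__":
    barrel_tool(viewer.read_camera("wrist"))
    for n in ("scene","top"):
        p=viewer.read_camera(n); 
        try: barrel_tool(p)
        except Exception as e: print(n,e)
E
python3 bt.py
```

```text
barrel in tool: x -1.16 slope -0.006 z -18.01 slope -0.002 rms 1.51 12709 y ends [-54.6 -54.5  48.3  51.9]
barrel in tool: x -1.31 slope 0.010 z -15.87 slope -0.017 rms 2.44 464 y ends [-57.1 -56.5  48.8  50. ]
barrel in tool: x 1.15 slope -0.001 z -19.25 slope -0.002 rms 1.73 128 y ends [-56.4 -56.  -24.5 -23.7]
```

```bash
sed -i 's/-228.3,124.5/-229,124.8/' tgt.py
python3 - <<'E'
from tgt import *
err(tcp((0,0,12)),G)
E
```

```text
t 9.25 tcp [ 556.1 -228.1  170.9] F [ 0.5  0.2 -1.1] open 34.6 q [-0.53  0.06  2.    0.23  0.91  0.67]
 turn deg [-0.27  0.04  0.45]  shift mm [ 2.9  4.  53.7]
```

{"api": "move_arm", "payload": {"increments": [[-0.3, 0, 0.4, 2.9, 5, 15, 0], [0, 0, 0, 0, 1, 12, 0], [0, 0, 0, 0, 1, 12, 0], [0, 0, 0, 0, 0, 5, 0], [0, 0, 0, 0, 0, 0, 0]]}}

```text
time_s: 9.67
eef_pos: [562.3, -229.1, 122.2]
orientation: [-2.293, 1.82, -0.239]
contact_force: [-0.6, -0.0, -0.8]
opening: 34.5
```

Run:
```python
from tgt import *
err(tcp((0,0,12)),G)
```

```text
t 9.67 tcp [ 562.3 -229.1  122.2] F [-0.6 -0.  -0.8] open 34.5 q [-0.53  0.12  2.02  0.24  0.82  0.66]
 turn deg [0.04 0.03 0.1 ]  shift mm [ 0.5 -3.3  5.1]
```

{"api": "move_arm", "payload": {"increments": [[0, 0, 0, 0.5, -3, 4, 0], [0, 0, 0, 0, 0, 4, 0], [0, 0, 0, 0, 0, 3, 0], [0, 0, 0, 0, 0, 0, 0], [0, 0, 0, 0, 0, 0, 0]]}}

```text
time_s: 10.08
eef_pos: [568.1, -227.7, 109.3]
orientation: [-2.293, 1.821, -0.234]
contact_force: [-0.8, -0.1, -1.5]
opening: 34.4
```

Run:
```python
from tgt import *
from fit import *
err(tcp((0,0,0)),G)
p=viewer.read_camera("scene");save(p,"s5.png",(130,160,250,280),5)
P=greystand(p)
if P is not None:
  T=P[P[:,2]>70]; L=(T-seat)@V; print(len(T),[np.percentile(L[:,i],[2,98]).round(1) for i in range(3)])
```

```text
t 10.08 tcp [ 568.1 -227.7  109.3] F [-0.8 -0.1 -1.5] open 34.4 q [-0.52  0.15  2.02  0.25  0.8   0.66]
 turn deg [0.17 0.15 0.07]  shift mm [ 0.6 -0.8  3.2]
476 [array([-16. ,  52.3]), array([-25. ,  26.1]), array([-67.2,  -9.1])]
```

View pics/s5.png

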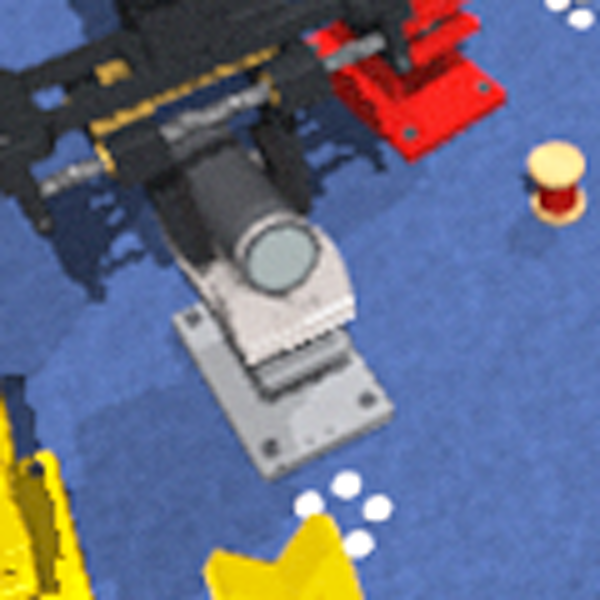

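The scene crop shows the barrel above the V and centred, with its lens end at crop (280,255). I'm lowering slowly while watching the force.

{"api": "move_arm", "payload": {"increments": [[0.1, 0.1, 0, 0.4, -0.5, 1.5, 0], [0, 0, 0, 0, 0, 1, 0], [0, 0, 0, 0, 0, 0, 0]]}}

```text
time_s: 10.43
eef_pos: [570.0, -228.4, 108.5]
orientation: [-2.292, 1.821, -0.242]
contact_force: [0.6, 1.0, -1.6]
opening: 34.5
```

```bash
cat >> tgt.py <<'E'
def rep():
    err(tcp(),G); s=robot.get_state(); print(" F in V axes",(V.T@s["contact_force"]).round(2),"M",(V.T@s["wrist_torque"]).round(2))
E
python3 -c "
from tgt import *
rep()"
```

```text
t 10.43 tcp [ 570.  -228.4  108.5] F [ 0.6  1.  -1.6] open 34.5 q [-0.52  0.15  2.02  0.25  0.79  0.66]
 turn deg [-0.05 -0.06  0.08]  shift mm [-0.5  0.6  1.9]
 F in V axes [ 0.34  0.83 -1.72] M [0.01 0.16 0.03]
```

{"api": "move_arm", "payload": {"increments": [[0, 0, 0, 0, 0, 2, 0], [0, 0, 0, 0, 0, 1.5, 0], [0, 0, 0, 0, 0, 0, 0]]}}

```text
time_s: 10.68
eef_pos: [571.1, -228.3, 106.4]
orientation: [-2.292, 1.82, -0.243]
contact_force: [-3.4, 0.8, 3.7]
opening: 34.8
```

```bash
python3 -c "
from tgt import *
rep()"
```

```text
t 10.68 tcp [ 571.1 -228.3  106.4] F [-3.4  0.8  3.7] open 34.8 q [-0.52  0.15  2.02  0.25  0.79  0.66]
 turn deg [-0.09 -0.08  0.1 ]  shift mm [-0.7  1.1 -0.4]
 F in V axes [-2.05  1.51  4.34] M [ 0.2   0.37 -0.07]
```

{"api": "move_arm", "payload": {"increments": [[0, 0, 0, 0, 0, 2, 0], [0, 0, 0, 0, 0, 1.5, 0], [0, 0, 0, 0, 0, 0, 0]]}}

```text
time_s: 10.93
eef_pos: [571.7, -228.0, 104.1]
orientation: [-2.292, 1.819, -0.243]
contact_force: [-4.8, 0.8, 5.7]
opening: 34.7
```

```bash
python3 -c "
from tgt import *
rep()"
```

```text
t 10.93 tcp [ 571.7 -228.   104.1] F [-4.8  0.8  5.7] open 34.7 q [-0.52  0.16  2.02  0.25  0.78  0.66]
 turn deg [-0.08 -0.06  0.13]  shift mm [-0.5  1.2 -2.8]
 F in V axes [-2.81  1.89  6.67] M [ 0.28  0.49 -0.02]
```

{"api": "move_arm", "payload": {"increments": [[0, 0, 0, -0.6, 0.6, 1.8, 0], [0, 0, 0, -0.2, 0.2, 1.5, 0], [0, 0, 0, 0, 0, 0, 0]]}}

```text
time_s: 11.18
eef_pos: [572.2, -227.9, 102.6]
orientation: [-2.293, 1.819, -0.246]
contact_force: [-5.6, 0.1, 7.1]
opening: 34.4
```

```bash
python3 -c "
from tgt import *
rep()"
```

```text
t 11.18 tcp [ 572.2 -227.9  102.6] F [-5.6  0.1  7.1] open 34.4 q [-0.52  0.16  2.02  0.25  0.78  0.66]
 turn deg [-0.16 -0.15  0.18]  shift mm [-0.6  1.2 -4.3]
 F in V axes [-3.43  1.41  8.27] M [ 0.36  0.63 -0.03]
```

{"api": "move_arm", "payload": {"increments": [[0, 0, 0, -0.6, 0.6, 1.5, 0], [0, 0, 0, 0, 0, 0, 0], [0, 0, 0, 0, 0, 0, 0], [0, 0, 0, 0, 0, 0, 0]]}}

```text
time_s: 11.52
eef_pos: [572.0, -228.0, 103.5]
orientation: [-2.293, 1.818, -0.248]
contact_force: [-4.2, 2.1, 6.2]
opening: 34.6
```

Run:
```python
from tgt import *
from bt import barrel_tool
rep()
p=viewer.read_camera("wrist");barrel_tool(p);rep()
s=robot.get_state();Rt=R.from_rotvec(s["orientation"]).as_matrix()
p=viewer.read_camera("scene");save(p,"s6.png",(130,160,250,280),5)
print("grasp pt in V frame (seat at rest)",(V.T@(s["eef_pos"]-19*Rt[:,2]-seat)).round(2))
viewer.read_camera("top");viewer.read_camera("top");rep()
```

```text
t 11.52 tcp [ 572.  -228.   103.5] F [-4.2  2.1  6.2] open 34.6 q [-0.52  0.16  2.02  0.25  0.78  0.66]
 turn deg [-0.2  -0.2   0.21]  shift mm [-0.5  1.2 -3.4]
 F in V axes [-1.93  3.    6.93] M [ 0.28  0.54 -0.07]
barrel in tool: x -1.22 slope -0.007 z -18.36 slope -0.005 rms 1.47 12828 y ends [-55.1 -55.   48.3  51.4]
t 11.62 tcp [ 571.9 -228.   103.5] F [-5.1  1.2  6.3] open 34.4 q [-0.52  0.16  2.02  0.25  0.78  0.66]
 turn deg [-0.2  -0.2   0.21]  shift mm [-0.6  1.2 -3.4]
 F in V axes [-2.95  2.33  7.31] M [ 0.29  0.55 -0.11]
grasp pt in V frame (seat at rest) [ 1.17 -0.5  -3.41]
t 11.77 tcp [ 572.  -228.   103.5] F [-4.5  2.3  6. ] open 34.5 q [-0.52  0.16  2.02  0.25  0.78  0.66]
 turn deg [-0.2  -0.2   0.21]  shift mm [-0.6  1.2 -3.4]
 F in V axes [-2.21  3.31  6.76] M [ 0.33  0.54 -0.08]
```

View pics/s6.png

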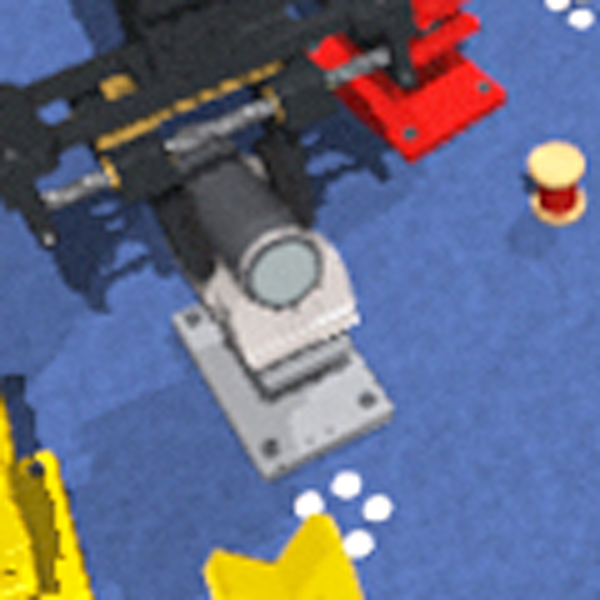

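{"api": "move_arm", "payload": {"increments": [[0, 0, 0, -1.5, 0.3, 2, 0], [0, 0, 0, -1, 0, 2, 0], [0, 0, 0, -0.5, 0, 1.5, 0]]}}

```text
time_s: 12.02
eef_pos: [572.8, -227.9, 100.6]
orientation: [-2.295, 1.819, -0.255]
contact_force: [-6.8, 1.6, 8.9]
opening: 34.6
```

Run:
```python
from tgt import *
for i in range(4): rep(); viewer.read_camera("scene")
```

```text
t 12.02 tcp [ 572.8 -227.9  100.6] F [-6.8  1.6  8.9] open 34.6 q [-0.51  0.16  2.03  0.25  0.77  0.66]
 turn deg [-0.26 -0.52  0.29]  shift mm [-0.6  1.3 -6.4]
 F in V axes [-3.81  3.05 10.21] M [ 0.46  0.72 -0.05]
t 12.07 tcp [ 572.8 -227.9  100.5] F [-6.2 -0.5  8.8] open 34.6 q [-0.51  0.16  2.03  0.25  0.77  0.66]
 turn deg [-0.26 -0.52  0.29]  shift mm [-0.6  1.3 -6.5]
 F in V axes [-3.7   0.88 10.14] M [ 0.29  0.84 -0.08]
t 12.12 tcp [ 572.8 -227.8  100.6] F [-7.5 -0.1  8.6] open 34.5 q [-0.51  0.16  2.03  0.25  0.77  0.66]
 turn deg [-0.25 -0.51  0.29]  shift mm [-0.5  1.3 -6.4]
 F in V axes [-4.84  1.61 10.18] M [ 0.24  0.79 -0.11]
t 12.17 tcp [ 572.8 -227.8  100.6] F [-6.2 -0.4  8.1] open 34.3 q [-0.51  0.16  2.03  0.25  0.77  0.66]
 turn deg [-0.25 -0.51  0.29]  shift mm [-0.5  1.3 -6.4]
 F in V axes [-3.85  1.01  9.46] M [ 0.29  0.79 -0.07]
```

Run:
```python
from tgt import *
for i in range(5): viewer.read_camera("top")
rep()
s=robot.get_state()
if 7.5<(V.T@s["contact_force"])[2]<12: print(sign_off())
```

```text
t 12.47 tcp [ 572.8 -227.9  100.7] F [-6.9 -0.8  7.6] open 34.8 q [-0.51  0.16  2.03  0.25  0.77  0.66]
 turn deg [-0.25 -0.51  0.29]  shift mm [-0.6  1.3 -6.3]
 F in V axes [-4.69  0.74  9.12] M [ 0.32  0.81 -0.07]
the job is handed in; nothing more can be done
None
```

The lens barrel is lying lengthwise in the grey stand's V-block. I handed the job in at 12.5 s with the gripper still pressing it down; `sign_off()` gave no verdict.

- **How it was done:** I gripped the barrel at its middle, lifted it off its rest, tilted it to the 15° slope and lowered it in small steps while watching the force.
- **Press depth:** the tool position puts the V-block about 6.3–6.7 mm down. The push of about 9–10 N square to the V agrees with that, and both held steady for the last 0.45 s.
- **Both faces:** the sideways force was small, about 1–3 N, so both faces are carrying load, roughly 6–9 N each. I worked that out from the measured force and did not measure it directly.
- **Position:** the middle is about 1 mm off along the V, and the axis is within about 0.6° of the V's direction.
- **What disagreed:** the cameras differed by about 1–2 mm on where the V sits sideways. The force along the V was -4 to -5 N, which I take to be friction. A small fore-and-aft moment of about 0.8 N m was still on the wrist.
- **Other things on the table:** nothing else appeared to be touched, but I did not measure their positions again at the end.

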